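Free the latched channel key of the coagulation analyser

ROBOT

A 6-joint arm with a two-finger parallel gripper is mounted at the origin on the work surface. World frame = base frame: x ahead of the robot, y to its left, z up, the work surface at z = 0. Lengths are in m, angles in rad, forces in N, time in s.
With the tool pointing down it reaches from about 0.35 to 1 m from the base axis. Payload 7.1 kg.
Tool frame: the origin (TCP) lies between the finger pads; the fingertips stand 22 mm ahead of it and the grasp point (between the pads) lies 3 mm ahead of it; x points along the fingers, y is the direction in which the jaws open and shut, and the axes are right-handed (so a half turn about x gives the same grasp; the last joint's range is limited). The gripper opens to 85 mm and grips with 20 to 120 N. Pads are 22 mm wide; open, the fingers measure 114 mm over their backs; the gripper's body (76 mm by 85 mm) begins 54 mm behind the grasp point. The pads swing forward as they close: fully open they stand 13 mm farther back than shut.
Start: joints at [-1.125, 0.423, 1.63, -0, 1.089, -0.019], TCP at [0.28, -0.559, 0.253] pointing down, gripper open.
Joint ranges: [-3, 3], [-0.9, 2.11], [0.09, 2.58], [-1.31, 4.45], [0.11, 2.69], [-2.54, 2.54]. Speed limits (rad/s): [2.39, 2.39, 3.01, 3.14, 3.14, 3.14].

INTERFACE

Orientations are given as a rotation vector (axis times angle).
In Python, from rig import manip gives the robot as it stands. The module is installed in compiled form; this text tells all that it offers. Calls block until the motion is done:
- manip.move_to(position, orientation): joint-space move of the TCP to a pose.
- manip.servo_line(position, orientation=None, rate=0.15): straight line of the TCP; orientation=None keeps the orientation; rate is the mean speed in m/s.
- manip.set_joints(angles): joint-space move.
- manip.command_gripper(opening, f_grip=None): finger opening in m; f_grip is the grip in N (None keeps the last); returns when the fingers have stopped.
- manip.hold(seconds).
- manip.solve_ik(position, orientation): joint angles nearest the present ones, or None.
- manip.camera(name): name is "scene" or "top"; returns a dict with "image" (400x640x3 uint8, red, green, blue), "fx", "fy", "cx", "cy" (pixels), "k1" (the pictures are not rectified: a ray, as slopes to the right and down, at radius r is drawn at 1 + k1 r^2 times it, then the intrinsics apply), "cam_to_world" (4x4, takes a point from camera to world coordinates). Camera axes: x right, y down, z forward; pixel columns grow to the right and rows downward; lengths in m; the calibration is good to about 2 mm. A picture is of the moment at which its call begins. There is no depth.
A pose or a line that the arm cannot do raises manip.IKError and nothing moves.
- manip.sign_off(): hands the job in, once; it reports no verdict.
Readings, each from a call of its own:
- manip.get_time(): time.
- manip.get_joint_positions(): joint angles.
- manip.get_joint_vel(): joint speeds.
- manip.get_tau(): joint torques, N m.
- manip.get_position(): TCP position.
- manip.get_ee_rot(): TCP orientation.
- manip.get_contact_force(): force on the tool from outside, world axes, zero at the start.
- manip.get_torque(): the same for the moment, N m.
- manip.get_width(): finger opening in m.
Only numpy, scipy, OpenCV 4.12 (cv2) and the standard library are available. Lean on these libraries where they do the work, as an engineer would, in place of code of your own. Each camera call takes 0.05 s, during which the arm holds its last target.

TASK

One of the four identical white channel keys on the analyser's front ledge was left latched down after the last run. With a fingertip, tap all four keys lightly, working along the row from left to right as seen from the robot, to feel which one is held down; tap so lightly that no key latches or comes free. Then press the latched key right in and let it go so that it springs up and all four keys are up, and leave everything standing around where it is.

Things in the scene. Friction and masses are not known exactly. Their poses are not given: they have to be found in the camera images.
- analyser: Light grey coagulation analyser, fixed, 300 mm deep (x) by 260 wide (y). Origin: centre of its underside; +x to its back, +y to the left seen from the robot. Front: level ledge 50 mm above the table (x -150 to -85 mm) with the row of four keys. Behind: cuvette deck 80 mm high, rear housing 100 mm, black connector panel 134 mm high, 195 mm behind the key row.
- place_1 (a point): Point on the ledge surface (50 mm above the table) at the centre of the first (leftmost) key of the row, counted from the left as seen from the robot. The places are 40 mm apart along the analyser's y axis. Fixed in the analyser: it does not move with the key.
- place_2 (a point): Point on the ledge surface (50 mm above the table) at the centre of the second key of the row, counted from the left as seen from the robot. The places are 40 mm apart along the analyser's y axis. Fixed in the analyser: it does not move with the key.
- place_3 (a point): Point on the ledge surface (50 mm above the table) at the centre of the third key of the row, counted from the left as seen from the robot. The places are 40 mm apart along the analyser's y axis. Fixed in the analyser: it does not move with the key.
- place_4 (a point): Point on the ledge surface (50 mm above the table) at the centre of the fourth (rightmost) key of the row, counted from the left as seen from the robot. The places are 40 mm apart along the analyser's y axis. Fixed in the analyser: it does not move with the key.
- switch_a: One of four identical push-push switches in the ledge; which letter is at which place differs from run to run. A free key begins to give at 1.0 N; a latched one does not move below 2.5 N. Pressed deeper than about 7 mm and let go, a free key latches and a latched one springs up; less deep, it returns to where it was. Origin: ledge surface, centre of the key; fixed (black bezel 29 x 25 mm, 2.5 mm proud).
- key_a (a joint): Depth (m) by which this switch's white key is pressed straight down: 0 = up, 0.0038 = latched, 0.010 = stop. Cap 22 x 18 mm (x by y), flat top 14.5 mm above the ledge when up, 10.7 mm latched, 4.5 mm at the stop. Its spring (0.4 N/mm) pushes it up with 1.0 N when up, 2.5 N at 3.8 mm, 3.8 N at 7 mm, 5.0 N at the stop.
- switch_b: One of four identical push-push switches in the ledge; which letter is at which place differs from run to run. A free key begins to give at 1.0 N; a latched one does not move below 2.5 N. Pressed deeper than about 7 mm and let go, a free key latches and a latched one springs up; less deep, it returns to where it was. Origin: ledge surface, centre of the key; fixed (black bezel 29 x 25 mm, 2.5 mm proud).
- key_b (a joint): Depth (m) by which this switch's white key is pressed straight down: 0 = up, 0.0038 = latched, 0.010 = stop. Cap 22 x 18 mm (x by y), flat top 14.5 mm above the ledge when up, 10.7 mm latched, 4.5 mm at the stop. Its spring (0.4 N/mm) pushes it up with 1.0 N when up, 2.5 N at 3.8 mm, 3.8 N at 7 mm, 5.0 N at the stop.
- switch_c: One of four identical push-push switches in the ledge; which letter is at which place differs from run to run. A free key begins to give at 1.0 N; a latched one does not move below 2.5 N. Pressed deeper than about 7 mm and let go, a free key latches and a latched one springs up; less deep, it returns to where it was. Origin: ledge surface, centre of the key; fixed (black bezel 29 x 25 mm, 2.5 mm proud).
- key_c (a joint): Depth (m) by which this switch's white key is pressed straight down: 0 = up, 0.0038 = latched, 0.010 = stop. Cap 22 x 18 mm (x by y), flat top 14.5 mm above the ledge when up, 10.7 mm latched, 4.5 mm at the stop. Its spring (0.4 N/mm) pushes it up with 1.0 N when up, 2.5 N at 3.8 mm, 3.8 N at 7 mm, 5.0 N at the stop.
- switch_d: One of four identical push-push switches in the ledge; which letter is at which place differs from run to run. A free key begins to give at 1.0 N; a latched one does not move below 2.5 N. Pressed deeper than about 7 mm and let go, a free key latches and a latched one springs up; less deep, it returns to where it was. Origin: ledge surface, centre of the key; fixed (black bezel 29 x 25 mm, 2.5 mm proud).
- key_d (a joint): Depth (m) by which this switch's white key is pressed straight down: 0 = up, 0.0038 = latched, 0.010 = stop. Cap 22 x 18 mm (x by y), flat top 14.5 mm above the ledge when up, 10.7 mm latched, 4.5 mm at the stop. Its spring (0.4 N/mm) pushes it up with 1.0 N when up, 2.5 N at 3.8 mm, 3.8 N at 7 mm, 5.0 N at the stop.
- cup_1: Clear cuvette cup, 18 mm wide, 32 mm tall, standing in the second well from the left; rim 94 mm above the table. Loose; origin at its underside. To be left alone.
- cup_2: Clear cuvette cup, 18 mm wide, 32 mm tall, standing in the rightmost well; rim 94 mm above the table. Loose; origin at its underside. To be left alone.
- vial: Amber reagent vial, 22 mm wide, 42 mm tall, standing on the ledge right of the fourth key, about 48 mm from that key's centre. Loose; origin at its underside. To be left alone.
- flask: Glass conical flask with blue stopper, 74 mm wide, 121 mm tall, on the table left of the analyser. Loose; origin at its underside. To be left alone.
- pipette: White pipette lying on the table right of the analyser, 30 mm wide and 28 mm high (origin under the middle of its handle), 280 mm long along its x, tip to +x. Loose; origin at its underside. To be left alone.
- beaker: Clear plastic beaker, 84 mm wide, 105 mm tall, on the table far right of the analyser. Loose; origin at its underside. To be left alone.
- mouse: Dark red computer mouse, 100 x 60 x 32 mm, on the table to the left in front. Loose; origin at its underside. To be left alone.
- notes: Block of notepaper, 76 x 76 x 38 mm, on the table left of the flask. Loose; origin at its underside. To be left alone.

How it is judged:
On the way, in this order (a step that is already met when the one before it is completed fails the run):
1. a fingertip taps the first (leftmost) key, the latched key still down and not pushed past its catch (value of joint key_c between 0.0025 and 0.006 m and ((contact force between the fingers and switch_a above 0.3 N and horizontal distance between switch_a and place_1 below 0.01 m) or (contact force between the fingers and switch_b above 0.3 N and horizontal distance between switch_b and place_1 below 0.01 m) or (contact force between the fingers and switch_c above 0.3 N and horizontal distance between switch_c and place_1 below 0.01 m) or (contact force between the fingers and switch_d above 0.3 N and horizontal distance between switch_d and place_1 below 0.01 m))), for 0.02 s.
2. a fingertip taps the second key, the latched key still down and not pushed past its catch (value of joint key_c between 0.0025 and 0.006 m and ((contact force between the fingers and switch_a above 0.3 N and horizontal distance between switch_a and place_2 below 0.01 m) or (contact force between the fingers and switch_b above 0.3 N and horizontal distance between switch_b and place_2 below 0.01 m) or (contact force between the fingers and switch_c above 0.3 N and horizontal distance between switch_c and place_2 below 0.01 m) or (contact force between the fingers and switch_d above 0.3 N and horizontal distance between switch_d and place_2 below 0.01 m))), for 0.02 s.
3. a fingertip taps the third key, the latched key still down and not pushed past its catch (value of joint key_c between 0.0025 and 0.006 m and ((contact force between the fingers and switch_a above 0.3 N and horizontal distance between switch_a and place_3 below 0.01 m) or (contact force between the fingers and switch_b above 0.3 N and horizontal distance between switch_b and place_3 below 0.01 m) or (contact force between the fingers and switch_c above 0.3 N and horizontal distance between switch_c and place_3 below 0.01 m) or (contact force between the fingers and switch_d above 0.3 N and horizontal distance between switch_d and place_3 below 0.01 m))), for 0.02 s.
4. a fingertip taps the fourth (rightmost) key, the latched key still down and not pushed past its catch (value of joint key_c between 0.0025 and 0.006 m and ((contact force between the fingers and switch_a above 0.3 N and horizontal distance between switch_a and place_4 below 0.01 m) or (contact force between the fingers and switch_b above 0.3 N and horizontal distance between switch_b and place_4 below 0.01 m) or (contact force between the fingers and switch_c above 0.3 N and horizontal distance between switch_c and place_4 below 0.01 m) or (contact force between the fingers and switch_d above 0.3 N and horizontal distance between switch_d and place_4 below 0.01 m))), for 0.02 s.
5. the latched key is pressed right in, past its catch (more than 6.3 of 10 mm) (value of joint key_c above 0.0063 m), for 0.02 s.
At the end, for the whole second after the job is handed in: All four keys are up (pressed in by less than 1.5 mm) and at rest, and no loose thing has moved more than 15 mm (value of joint each of key_a, key_b, key_c, key_d below 0.0015 m and velocity of joint each of key_a, key_b, key_c, key_d below 0.01 m/s and distance of each of cup_1, cup_2, vial, flask, pipette, beaker, mouse, notes from where it was at the start of the episode below 0.015 m); the robot touches nothing.
It fails at once if a free key is pushed in so far that it is about to latch (more than 6 mm) (value of joint any of key_a, key_b, key_d above 0.006 m).
It fails at once if a loose thing is lifted, carried or shifted by more than 15 mm (distance of any of cup_1, cup_2, vial, flask, pipette, beaker, mouse, notes from where it was at the start of the episode above 0.015 m).
It also fails if it takes over 51 s, if anything falls off the work surface, if the arm or the gripper's body presses on something with over 40 N, if the wrist force passes 120 N, or if a joint passes its speed limit or range.

## Working session

There is one attempt and no reset: what is moved stays moved. The work goes in short steps, each a Python script; the robot and the scene stay as the last script left them, time stands still between calls to the robot, and variables do not carry over. Pictures are saved under pics/ and viewed, and the job is handed in when it is done.

```bash
mkdir -p pics; python3 - <<'E'
from rig import manip
import cv2,numpy as np
for n in("scene","top"):
    c=manip.camera(n); cv2.imwrite(f"pics/{n}0.png",c["image"][:,:,::-1])
    print(n,c["fx"],c["fy"],c["cx"],c["cy"],c["k1"]); print(np.round(c["cam_to_world"],4))
print(manip.get_time(),manip.get_position(),manip.get_ee_rot(),manip.get_width(),manip.get_contact_force())
E
```

```text
scene 453.9265933466737 453.9265933466737 325.9925628659316 201.26906729099966 -0.01756993369466655
[[-0.3762  0.655  -0.6553  1.1906]
 [ 0.9265  0.2648 -0.2672  0.2835]
 [-0.0015 -0.7077 -0.7065  0.7594]
 [ 0.      0.      0.      1.    ]]
top 487.82393569522526 487.82393569522526 319.5072405725703 194.13429544900205 -0.13912630202514067
[[-1.4700e-02 -9.9570e-01  9.1900e-02  4.6840e-01]
 [-9.9990e-01  1.4600e-02 -2.1000e-03  3.1900e-02]
 [ 7.0000e-04 -9.1900e-02 -9.9580e-01  1.1932e+00]
 [ 0.0000e+00  0.0000e+00  0.0000e+00  1.0000e+00]]
0.1 [ 0.27997114 -0.55826494  0.25261311] [ 1.96300132  0.46607128 -1.96361874] 0.08500479901906884 [-0.10748135 -0.00042684 -0.03216803]
```

View pics/top0.png

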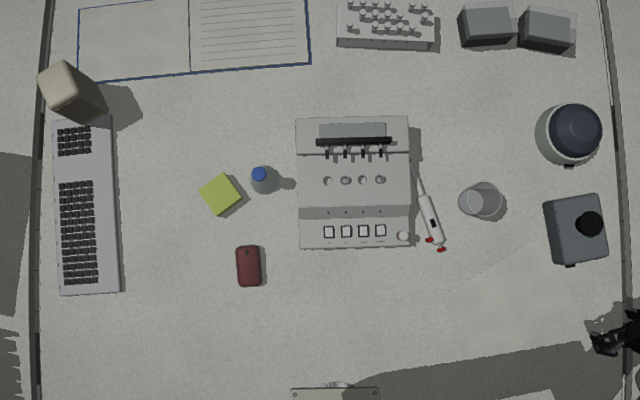

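View pics/scene0.png

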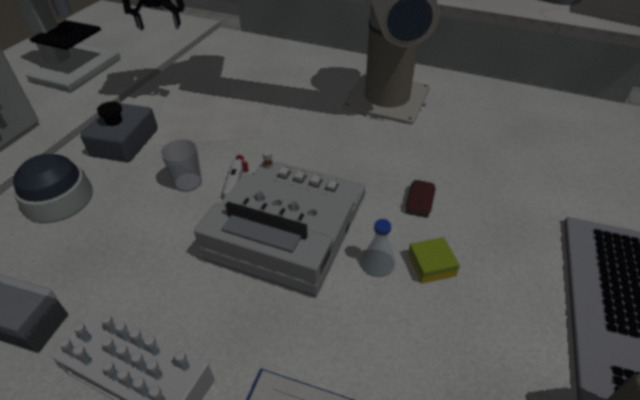

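The top view shows the four white keys in black bezels at about (329,232), (346,231), (363,231) and (380,230), with the vial at (403,236). The robot base is at the bottom edge. Next I'll measure the bezels.

```bash
cat > h.py <<'E'
import numpy as np,cv2
def ray(c,uv):
    K=np.array([[c["fx"],0,c["cx"]],[0,c["fy"],c["cy"]],[0,0,1.]])
    p=cv2.undistortPoints(np.array(uv,float).reshape(-1,1,2),K,np.array([c["k1"],0,0,0.]))[:,0]
    T=c["cam_to_world"]; d=np.c_[p,np.ones(len(p))]@T[:3,:3].T
    return T[:3,3],d
def onz(c,uv,z):
    o,d=ray(c,uv); return o+d*((z-o[2])/d[:,2])[:,None]
def proj(c,P):
    K=np.array([[c["fx"],0,c["cx"]],[0,c["fy"],c["cy"]],[0,0,1.]])
    M=np.linalg.inv(c["cam_to_world"]); 
    return cv2.projectPoints(np.array(P,float).reshape(-1,1,3),cv2.Rodrigues(M[:3,:3])[0],M[:3,3],K,np.array([c["k1"],0,0,0.]))[0][:,0]
E
python3 - <<'E'
from rig import manip
import cv2,numpy as np
from h import *
c=manip.camera("top");im=c["image"];g=cv2.cvtColor(im,cv2.COLOR_RGB2GRAY)
x0,y0=290,200
m=(g[y0:255,x0:420]<90).astype(np.uint8)
n,l,s,ce=cv2.connectedComponentsWithStats(m)
for i in range(1,n):
    if s[i,4]>15:
        b=s[i]; u=(b[0]+b[2]/2-.5+x0,b[1]+b[3]/2-.5+y0); print(b,u,ce[i]+[x0,y0],onz(c,[u],.0525)[0],onz(c,[ce[i]+[x0,y0]],.0525)[0])
cv2.imwrite("pics/topz.png",cv2.resize(im[195:255,285:425,::-1],None,fx=5.5,fy=5.5,interpolation=cv2.INTER_CUBIC))
s=manip.camera("scene");cv2.imwrite("pics/scz.png",cv2.resize(s["image"][145:215,245:375,::-1],None,fx=6,fy=6,interpolation=cv2.INTER_CUBIC))
E
```

```text
[125   0   5  15  30] (np.float64(417.0), np.float64(207.0)) [417.03333333 206.23333333] [ 0.53985339 -0.19969872  0.0525    ] [ 0.54166181 -0.19983559  0.0525    ]
[117   2   9  41 111] (np.float64(411.0), np.float64(222.0)) [410.86486486 222.30630631] [ 0.50478749 -0.18436222  0.0525    ] [ 0.50407405 -0.18402083  0.0525    ]
[68 25 11 12 58] (np.float64(363.0), np.float64(230.5)) [362.72413793 230.29310345] [ 0.48684113 -0.07081138  0.0525    ] [ 0.48733467 -0.07017554  0.0525    ]
[85 25 11 12 45] (np.float64(380.0), np.float64(230.5)) [379.13333333 231.22222222] [ 0.48616665 -0.11068054  0.0525    ] [ 0.48451483 -0.10860536  0.0525    ]
[33 26 12 12 52] (np.float64(328.5), np.float64(231.5)) [329.30769231 231.55769231] [0.48578501 0.00985594 0.0525    ] [0.48562207 0.00797311 0.0525    ]
[51 26 11 12 48] (np.float64(346.0), np.float64(231.5)) [346.4375     231.79166667] [ 0.48515287 -0.03100443  0.0525    ] [ 0.48445663 -0.03201398  0.0525    ]
```

View pics/topz.png

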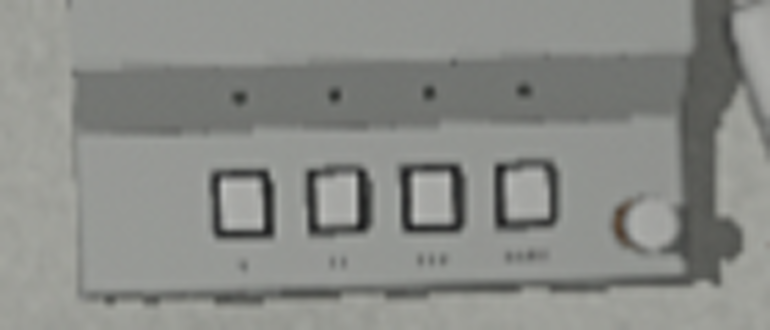

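View pics/scz.png

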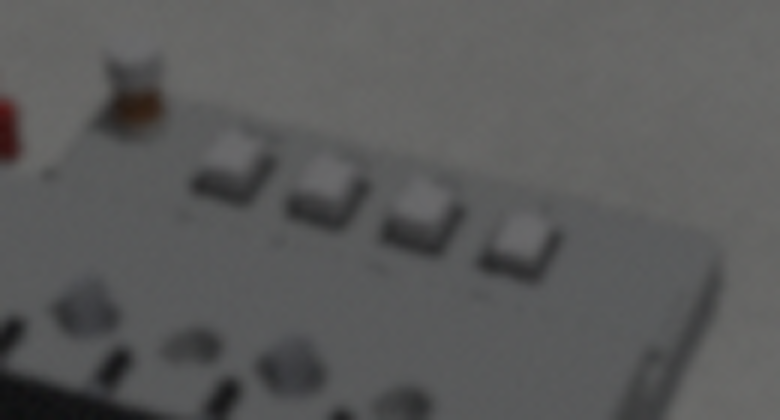

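The bezels lie 40.2 mm apart in a line, at x≈0.486 and y≈+0.010, -0.031, -0.071, -0.111. That matches the 40 mm spacing, and the yaw is about 0. I'll close the fingers and go above key 1.

```bash
python3 - <<'E'
from rig import manip
import numpy as np
from scipy.spatial.transform import Rotation as R
from h import *
q0=manip.get_joint_positions()
best=None
for s in(1,-1):
  for ax in((0,s,0),(s,0,0)):
    x=np.array([0,0,-1.]);y=np.array(ax,float);M=np.c_[x,y,np.cross(x,y)]
    rv=R.from_matrix(M).as_rotvec()
    q=manip.solve_ik([.486,.010,.115],rv); print(ax,rv,None if q is None else np.round(q,2))
manip.command_gripper(0.0)
print(manip.get_time(),manip.get_width())
E
```

```text
(0, 1, 0) [0.         1.57079633 0.        ] [-0.    0.45  2.02 -0.    0.68 -1.57]
(1, 0, 0) [ 1.20919958  1.20919958 -1.20919958] [-0.    0.45  2.02 -0.    0.68 -0.  ]
(0, -1, 0) [ 2.22144147  0.         -2.22144147] [-0.    0.45  2.02 -0.    0.68  1.57]
(-1, 0, 0) [-1.20919958  1.20919958  1.20919958] None
0.9667 3.529988532706336e-05
```

```bash
python3 - <<'E'
from rig import manip
import numpy as np,cv2
from h import *
rv=np.array([2.22144147,0,-2.22144147])
manip.move_to([.486,.010,.2],rv)
manip.servo_line([.486,.010,.102],rate=.1)
manip.hold(.2)
print(manip.get_time(),manip.get_position(),manip.get_ee_rot())
for i in range(4): manip.hold(.05);print(np.round(manip.get_contact_force(),3),np.round(manip.get_torque(),3))
c=manip.camera("top");cv2.imwrite("pics/t1.png",cv2.resize(c["image"][180:260,270:430,::-1],None,fx=5,fy=5,interpolation=cv2.INTER_CUBIC))
s=manip.camera("scene");cv2.imwrite("pics/s1.png",cv2.resize(s["image"][100:220,225:385,::-1],None,fx=5,fy=5,interpolation=cv2.INTER_CUBIC))
print(proj(s,[[.486,.01,.08]]))
E
```

```text
4.475 [0.48633782 0.01000411 0.10252227] [ 2.22261288e+00  2.24841787e-05 -2.22021778e+00]
[-0.694 -0.571 -0.767] [-0.005  0.031  0.033]
[0.163 0.553 0.063] [-0.063  0.053  0.063]
[-0.017 -0.257  0.166] [-0.006  0.05   0.023]
[0.466 0.177 0.879] [0.018 0.002 0.015]
[[331.67276799 177.51886867]]
```

View pics/t1.png

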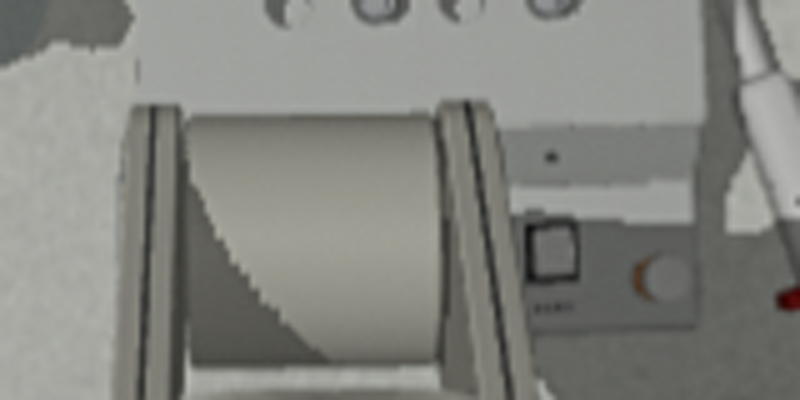

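View pics/s1.png

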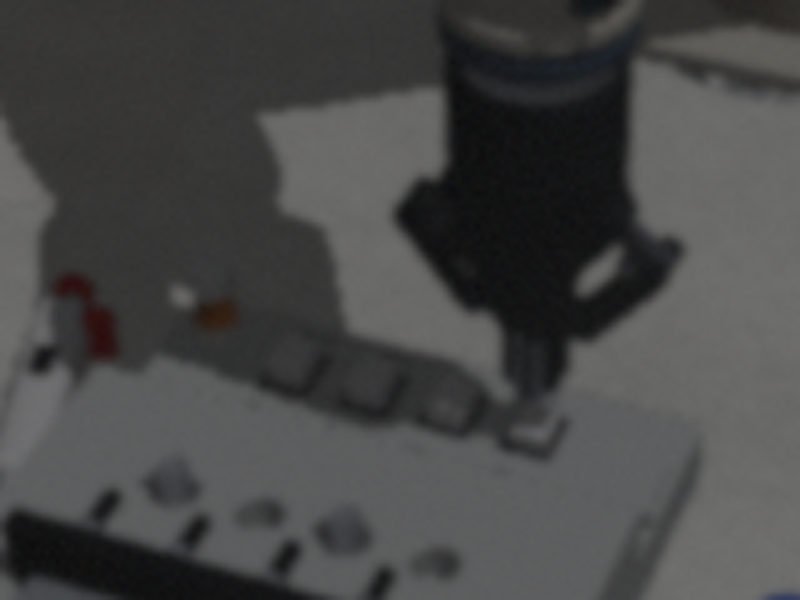

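The fingertips are over key 1 (scene px about 331,178, as projected), and the slanted finger links sit well above the vial's height. Force noise is about 0.5 N, so I'll average readings at small descending steps.

```bash
cat >> h.py <<'E'
def F(manip,n=14):
    f=[];p=[]
    for i in range(n):
        manip.hold(.02); f.append(manip.get_contact_force()[2]); p.append(manip.get_position()[2])
    return np.mean(f),np.std(f)/n**.5,np.mean(p)-.022
def tap(manip,x,y,first=.0635,last=.0595,step=.001):
    manip.servo_line([x,y,.097],rate=.1)
    b,sb,z=F(manip,20); print("hover F %.2f+-%.2f tip %.4f"%(b,sb,z))
    zc=first
    while zc>=last-1e-6:
        manip.servo_line([x,y,zc+.022],rate=.03)
        f,s,z=F(manip); print("cmd %.4f tip %.4f dF %.2f+-%.2f"%(zc,z,f-b,s))
        if f-b>.8: break
        zc-=step
    manip.servo_line([x,y,.097],rate=.06)
    print("t",manip.get_time()); return zc
E
python3 - <<'E'
from rig import manip
from h import *
tap(manip,.486,.0095)
E
```

```text
hover F 0.03+-0.11 tip 0.0749
cmd 0.0635 tip 0.0635 dF -0.43+-0.16
cmd 0.0625 tip 0.0625 dF -0.05+-0.12
cmd 0.0615 tip 0.0615 dF 0.01+-0.10
cmd 0.0605 tip 0.0605 dF 0.49+-0.16
cmd 0.0595 tip 0.0596 dF 2.81+-0.15
t 8.4667
```

Key 1 gave nothing at the "up" height of 64.5 mm. It made firm contact at about 60.5 mm and 2.8 N, so it is probably the latched one. Next come taps 2 to 4.

```bash
python3 - <<'E'
from rig import manip
from h import *
for y in(-.031,-.071,-.109):
    print("y",y); tap(manip,.486,y,last=.0605)
    
E
```

```text
y -0.031
hover F 0.02+-0.13 tip 0.0749
cmd 0.0635 tip 0.0635 dF 1.28+-0.12
t 10.4667
y -0.071
hover F 0.21+-0.11 tip 0.0749
cmd 0.0635 tip 0.0635 dF 0.68+-0.12
cmd 0.0625 tip 0.0625 dF 1.36+-0.11
t 12.9583
y -0.109
hover F -0.22+-0.10 tip 0.0749
cmd 0.0635 tip 0.0635 dF 1.68+-0.12
t 14.9333
```

Keys 2–4 all give at the "up" height with about 1–1.7 N, so key 1 is the latched one. I'll press it to about 9 mm and release, then re-tap key 1 lightly to confirm it is up.

```bash
python3 - <<'E'
from rig import manip
from h import *
x,y=.486,.0095
manip.servo_line([x,y,.097],rate=.1)
b=F(manip,14)[0]
manip.servo_line([x,y,.0555+.022],rate=.03)
f,s,z=F(manip,14);print("press tip %.4f dF %.2f"%(z,f-b))
manip.servo_line([x,y,.097],rate=.05)
manip.hold(.3)
tap(manip,x,y,last=.0625)
E
```

```text
press tip 0.0557 dF 4.07
hover F -0.08+-0.10 tip 0.0750
cmd 0.0635 tip 0.0635 dF 1.34+-0.14
t 20.0667
```

Key 1 now meets the finger at the "up" height (1.34 N at 63.5 mm). I'll retreat and check.

```bash
python3 - <<'E'
from rig import manip
import cv2
from h import *
rv=np.array([2.22144147,0,-2.22144147])
manip.servo_line([.486,.0095,.25],rate=.15)
manip.set_joints([-1.125, 0.423, 1.63, 0, 1.089, -0.019])
manip.hold(.3)
c=manip.camera("top");cv2.imwrite("pics/t2.png",c["image"][:,:,::-1])
a=cv2.imread("pics/top0.png");d=cv2.absdiff(a,c["image"][:,:,::-1]).max(2)
m=(d[60:310,150:520]>40).astype(np.uint8);print(m.sum(),np.argwhere(m)[:10]+[60,150],manip.get_time(),manip.get_contact_force())
s=manip.camera("scene");cv2.imwrite("pics/s2.png",cv2.resize(s["image"][145:215,245:375,::-1],None,fx=6,fy=6,interpolation=cv2.INTER_CUBIC))
E
```

```text
7 [[229 335]
 [230 335]
 [231 335]
 [232 335]
 [233 335]
 [234 335]
 [235 335]] 23.75 [ 0.4324199  -0.04282751  0.15277826]
```

View pics/s2.png

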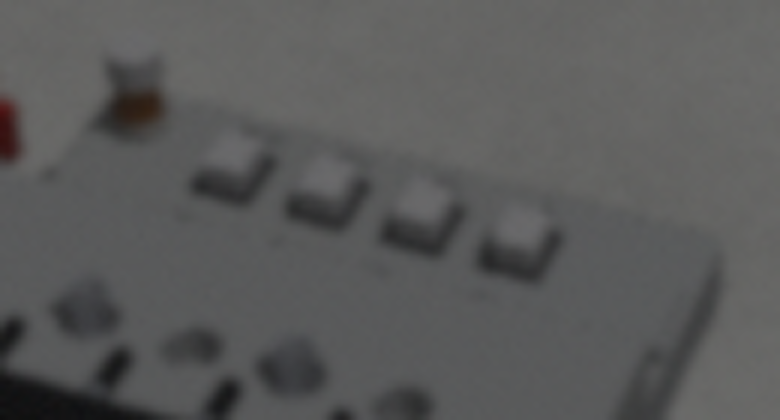

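View pics/t2.png

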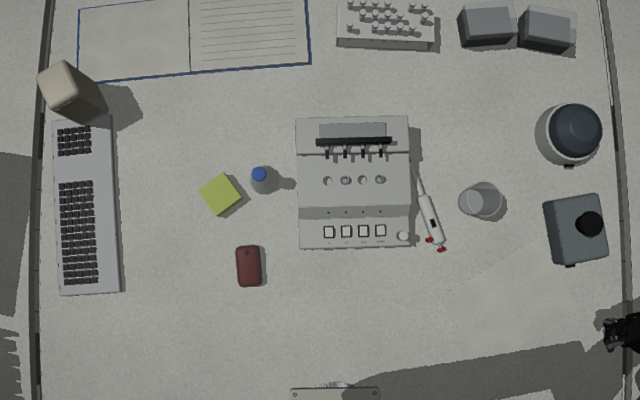

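In the scene view, the leftmost key (zoomed px 520,235) now stands as high as the other three. In the top view, the only difference from the start over the analyser and the things around it is 7 pixels at the edge of key 1 (column 335, rows 229–235), so nothing else has moved.

```bash
python3 -c "
from rig import manip
manip.sign_off()"
```

```text
the job is handed in; nothing more can be done
```

The latched key was the first (leftmost) one. It has been released, all four keys are up by my checks, and the job is handed in; `sign_off` gives no verdict.

- **Taps, left to right:** Key 1 gave nothing at the "up" height and only resisted at about 60 mm above the table, with 2.8 N, so it was held down. Keys 2, 3 and 4 gave at the "up" height with 1.3, 1.4 and 1.7 N.
- **Press:** I pushed key 1 in to about 9 mm, where it pushed back with 4.1 N, and let it go.
- **Last checks:** A light re-tap of key 1 met it at the "up" height with 1.3 N. In the final pictures all four keys look level. Over the analyser and the things around it, the top view differs from the start only at the edge of key 1. The arm was back at its start pose, touching nothing, at about 24 s of the 51 s allowed.
- **Uncertain reading:** Single force readings were noisy (about 0.5 N), so I averaged them. On key 3 the first step read only 0.7 N, so I went 1 mm deeper (about 2 mm in) to be sure. No check failed.

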